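# Bring the glass standard into the photometer beam and start the reading

## Task

The amber glass standard already stands in the photometer's sprung carriage: with the fingertips push the carriage's blue push plate all the way in to its stop, then let it spring back by itself so that the stop pin catches it at mid travel. When it has been caught, press the green key on the cream readout box to start the reading and come away. Only push and press: lift nothing, do not press the red key, and leave the other things on the bench as they stand.

Things in the scene. Friction and masses are not known exactly. Their poses are not given: they have to be found in the camera images.
- photometer: bench photometer, fixed: cream base 280 x 140 mm, 34 mm high. x axis = direction in which the carriage is pushed in, z up; origin on the bench under the carriage's line. Base from x = -125 to +155 mm. Front guide block to x = -130, 65 mm wide, 90 high; lamp, detector and black hood (top 116) at x = -43 to +13; steel bridge of the stop pin at x = 45
- cell_slide (a joint): carriage travel in m along the photometer's +x: 0 = out (sprung), 0.060 = fully in on a buffer. The spring returns it: 3 N at 0, 6 N at 0.060; damper and ramp add up to 3 N at 50 mm/s. From 0.015 to 0.04 a ramp lifts the stop pin, which drops behind it just past 0.041; let go then, the carriage comes back and rests on the pin at about 0.040. Let go sooner, it returns to 0
- push_face (a point): centre of the front face of the blue push plate, in front of the carriage on a steel stem (moves with it). Upright face 56 mm wide, 40 high, centre 66 mm and lower edge 46 mm above the bench; plate 8 mm thick. x axis = push direction, z up. It lies 198 mm before the photometer's origin when out, 138 mm fully in: only bare bench under its path and for 70 mm before it
- stop_pin (a joint): height of the sprung brass stop pin in m: 0 = down, rises to about 0.005 on the ramp and drops back to 0 behind it
- pin_top (a point): top of the black knob of the stop pin, 17 mm across, 119 mm above the bench when down
- cell_seat (a point): centre of the floor of the black holder on the carriage, 50 mm above the bench; the holder's walls rise 22 mm above it (moves with the carriage; 143 mm beyond the push face)
- amber_standard: amber glass block with black cap, 30 x 30 x 48 mm, 0.1 kg, standing loose in the carriage's holder and reaching 98 mm above the bench; origin at the centre of its underside. It rides along
- readout: cream readout box fixed to the bench, 150 mm deep (x), 200 mm wide (y), top 85 mm above the bench; origin on the bench under its middle, its -x side (display, printer) faces the robot. The green key lies on its top at (-38, +35) mm, the red one at (-38, -35) mm
- start_key (a joint): green start key: 0 = up, 0.006 m = fully pressed; sprung, about 5 N fully down; counts as pressed from about 0.004
- start_key_top (a point): centre of the top of the green key, 28 mm across, 107 mm above the bench; pressed straight down, it stands 10 mm proud of its black collar of 44 mm across
- stop_key (a joint): red stop key, same make: 0 = up, 0.006 m = fully pressed; not to be pressed
- stop_key_top (a point): centre of the top of the red key, 70 mm beside the green one
- pale_standard: spare straw-coloured glass standard, 30 x 22 x 46 mm, standing in a small open nest on the photometer's deck; origin at the centre of its underside
- sample_jar: small amber jar, 38 mm across, 58 mm tall, standing on the rear of the readout's top; origin at the centre of its underside
- beaker_tall: empty glass beaker, 58 mm across the rim, 95 mm tall; origin at the centre of its underside
- beaker_low: empty glass beaker, 72 mm across the rim, 75 mm tall; origin at the centre of its underside
- oil_bottle: closed amber sample bottle, 62 mm across, 150 mm tall; origin at the centre of its underside
- wash_bottle: white plastic bottle with red cap, 60 mm across, 140 mm tall; origin at the centre of its underside
- filter_tin: closed steel tin, 52 mm across, 50 mm tall, between robot and instruments; origin at the centre of its underside
- screwdriver: screwdriver with yellow handle, 170 mm long, lying on the bench between robot and instruments; origin about its middle, underside
Things that resemble listed ones, but are neither listed nor needed, are in the scene too. What is shaped like the amber_standard but purple or turquoise is not meant.

How it is judged:
On the way, in this order (a step that is already met when the one before it is completed fails the run):
1. the fingers push the carriage all the way in to its stop (value of joint cell_slide above 0.052 m and contact force between the fingers and photometer above 0.5 N), for 0.05 s.
2. the carriage, let go, rests on the stop pin at mid travel (value of joint cell_slide between 0.036 and 0.044 m and value of joint stop_pin below 0.002 m and contact force between each of the arm, the fingers and photometer below 0.5 N), for 0.3 s.
3. the green key is pressed (value of joint start_key above 0.004 m and value of joint cell_slide between 0.036 and 0.044 m and value of joint stop_pin below 0.002 m), for 0.05 s.
At the end, for the whole second after the job is handed in: the carriage rests on the dropped stop pin at mid travel (40 mm, within 4 mm), still; the green key is up again; the amber standard stands upright in its holder (within 5 mm) (value of joint cell_slide between 0.036 and 0.044 m and value of joint each of stop_pin, start_key below 0.002 m and velocity of joint cell_slide between -0.01 and 0.01 m/s and horizontal distance between amber_standard and cell_seat below 0.005 m and z of amber_standard in the frame of cell_seat below 0.004 m and angle between amber_standard's own z axis and vertical below 0.12 rad); the robot touches nothing.
It fails at once if the red key is pressed (value of joint stop_key above 0.003 m).
It fails at once if the amber standard is lifted or tipped in its holder (z of amber_standard in the frame of cell_seat above 0.01 m or angle between amber_standard's own z axis and vertical above 0.25 rad).
It fails at once if a bystander is shifted or lifted by more than 20 mm (distance of any of pale_standard, sample_jar, beaker_tall, beaker_low, oil_bottle, wash_bottle, filter_tin, screwdriver from where it was at the start of the episode above 0.02 m).
It fails at once if a standing bystander is tipped (angle between any of pale_standard, sample_jar, beaker_tall, beaker_low, oil_bottle, wash_bottle, filter_tin's own z axis and vertical above 0.3 rad).
It also fails if it takes over 51 s, if anything falls off the work surface, if the arm or the gripper's body presses on something with over 40 N, if the wrist force passes 120 N, or if a joint passes its speed limit or range.

## Robot

A 7-joint arm with a two-finger parallel gripper is mounted at the origin on the work surface. World frame = base frame: x ahead of the robot, y to its left, z up, the work surface at z = 0. Lengths are in m, angles in rad, forces in N, time in s.
With the tool pointing down it reaches from about 0.4 to 0.925 m from the base axis. Payload 4.1 kg.
Tool frame: the origin (TCP) lies on the centre line of the jaws, within the pads' length; the fingertips stand 8 mm ahead of it and the grasp point (between the pads) lies 11 mm behind it (ctrl.nose_length is the distance from the TCP to the fingertips, in m); z points along the fingers, y is the direction in which the jaws open and shut (so a half turn about z gives the same grasp; the last joint's range is limited). The gripper opens to 85 mm and grips with 20 to 120 N. Pads are 22 mm wide; open, the fingers measure 114 mm over their backs; the gripper's body (76 mm by 85 mm) begins 54 mm behind the grasp point. The pads swing forward as they close: fully open they stand 13 mm farther back than shut.
Start: joints at [1.019, 0.398, 0.045, 1.537, -0.019, 1.207, -0.051], TCP at [0.284, -0.585, 0.239] pointing down, gripper open.
Joint ranges: [-2.82, 2.82], [-0.49, 2.23], [-1.37, 1.46], [0, 2.46], [-1.36, 4.5], [0.23, 2], [-2.94, 2.94]. Speed limits (rad/s): [2.57, 2.57, 3.14, 3.14, 3.14, 3.14, 3.14].

## Interface

Orientations are given as a rotation vector (axis times angle).
In Python, from plant import ctrl gives the robot as it stands. The module is installed in compiled form; this text tells all that it offers.
- The arm moves only by the tool play_rows, never from a script. Its arguments are lists of equal length, an entry for each row: "translation": the shift along the tool's x, y, z in mm, a list of three; "turn": the turn, a rotation vector about the tool's x, y, z in degrees, a list of three; "grip": the opening, from 0 (shut) to 1 (fully open). A call has 1 to 10 rows; each row shifts and turns the commanded pose from where the row before left it, along the tool's axes as they then stand; what a row does not reach is not made up. A row lasts 1/8 s, in which the tool goes at most 62.5 mm and 10.7 degrees, less where a joint would pass 70% of its speed; a pose out of reach is approached as far as the arm can. A call with a gripper value outside its range is refused whole. The fingers move at their own pace and stop on an object; the grip force is fixed at half the most. Time passes only in rows, so rows that do not move let the fingers close. It gives the time, the measured TCP pose, the force and the opening at its end, in the units of the state.
- ctrl.sense(): the state, without advancing time (a new reading comes with each control period).
- ctrl.grab_frame(name): name is "scene" or "side" or "wrist"; returns the picture (384x512x3 uint8, red, green, blue); there is no depth.
- ctrl.camera_params(name): a dict with "vertical_fov" (degrees; the focal length in pixels is half the picture's height over the tangent of half this angle, whatever the lens; pixels are square), "cx", "cy" (the principal point, pixels), "eye" and "orientation" of the camera in the world. Camera axes: x right, y up, looking along -z (the intrinsics and any distortion apply to the point x, -y, -z); pixel columns grow to the right and rows downward; lengths in m; the calibration is good to about 2 mm. The wrist camera is an equidistant fisheye: a pixel r from the principal point sees the ray r / f radians off the axis. A picture is of the moment at which its call begins: read the wrist's pose just before it. camera_params takes no time and is no camera call; for the wrist camera it gives the pose at the moment of the call.
- ctrl.job_done(): hands the job in, once; it reports no verdict.
The state is a dict: "clock": time; "q": joint angles; "joint_velocities": joint speeds; "joint_efforts": joint torques, N m; "tcp_pos": TCP position; "ee_rot": TCP orientation; "wrist_force": force on the tool from outside, world axes, zero at the start; "ft_torque": the same for the moment, N m; "opening": finger opening in m.
Only numpy, scipy, OpenCV 4.12 (cv2) and the standard library are available. Lean on these libraries where they do the work, as an engineer would, in place of code of your own. Each camera call takes 0.05 s, during which the arm holds its last target. There are 200 camera calls.

## Working session

There is one attempt and no reset: what is moved stays moved. The work goes in short steps, Python scripts to look and compute and a tool call to move; the robot and the scene stay as the last step left them, time stands still between calls to the robot, and variables do not carry over. Pictures are saved under pics/ and viewed, about 8 in all and at most 12, crops included, and the job is handed in when it is done.

Besides the shell and the picture viewer there is one more tool, called after "Request:" as name(argument=value, ...) on one line, values as JSON. play_rows: Moves the arm, as the interface text tells. Its arguments: {"type":"object","properties":{"translation":{"type":"array","items":{"type":"array","items":{"type":"number"}}},"turn":{"type":"array","items":{"type":"array","items":{"type":"number"}}},"grip":{"type":"array","items":{"type":"number"}}},"required":["translation","turn","grip"]}

```bash
mkdir -p pics; cat > h.py <<'E'
from plant import ctrl
import numpy as np, cv2
from scipy.spatial.transform import Rotation as R
def snap(n,f):
    p=ctrl.camera_params(n); im=ctrl.grab_frame(n); cv2.imwrite('pics/'+f,im[:,:,::-1]); return p,im
def rot(o):
    o=np.array(o,float)
    return o if o.shape==(3,3) else (R.from_rotvec(o).as_matrix() if o.size==3 else R.from_quat(o).as_matrix())
E
python3 - <<'E'
from h import *
for n in('scene','side'):
    p,im=snap(n,n+'0.png'); print(n,p)
s=ctrl.sense(); print(s['clock'],s['tcp_pos'],s['ee_rot'])
import pickle; pickle.dump({n:ctrl.camera_params(n) for n in('scene','side')},open('cams.pkl','wb'))
a=cv2.imread('pics/scene0.png');cv2.imwrite('pics/sceneL.png',cv2.resize(a,(800,600)))
a=cv2.imread('pics/side0.png');cv2.imwrite('pics/sideL.png',cv2.resize(a,(800,600)))
E
```

```text
scene {'vertical_fov': 43.72278906002084, 'cx': 253.70767657695373, 'cy': 192.96407094013972, 'eye': array([ 1.0953323 , -0.69844265,  1.19693125]), 'orientation': array([0.63897922, 0.2319745 , 0.61210647])}
side {'vertical_fov': 57.56558383368334, 'cx': 256.6551922290133, 'cy': 190.83737339266335, 'eye': array([0.48673516, 0.81383446, 0.5558788 ]), 'orientation': array([ 0.04068828, -1.55924042, -2.63670992])}
0.1 [ 0.28413141 -0.58398114  0.23836182] [-3.05972947e+00 -7.04964317e-01  7.94460818e-04]
```

View pics/sceneL.png

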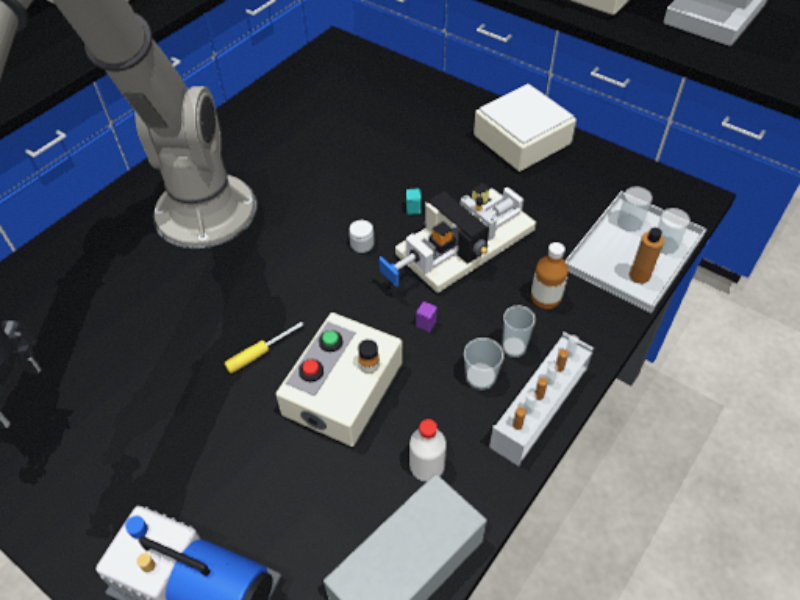

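View pics/sideL.png

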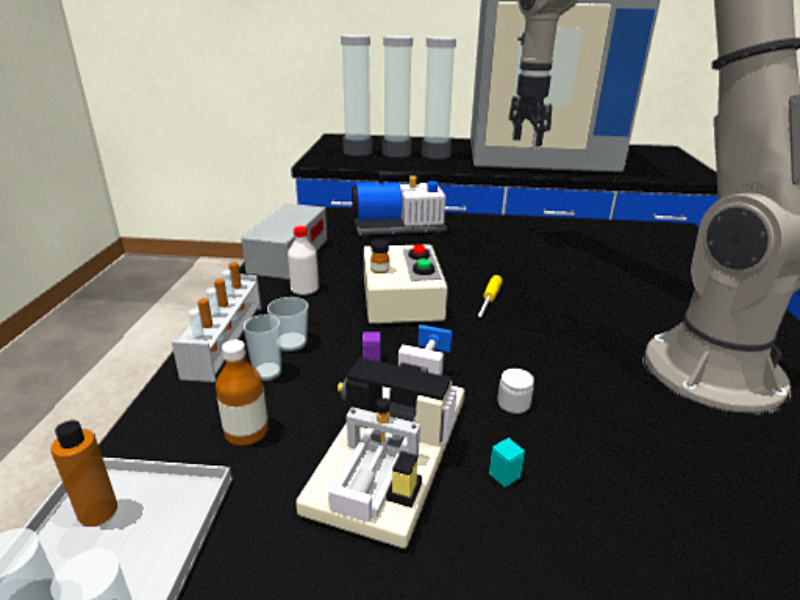

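The blue plate is at scene (390,271) and side (434,338). The green key is at scene (331,339) and side (424,266), and the red key at (311,369) and (419,250). The amber standard with its black cap sits in the carriage at scene (442,236). The purple block at (427,317) and the turquoise one at (413,201) stand loose on the bench, so neither is the one meant.

```bash
cat >> h.py <<'E'
import pickle
C=pickle.load(open('cams.pkl','rb'))
def ray(n,u,v,p=None):
    p=p or C[n]; f=192/np.tan(np.radians(p['vertical_fov'])/2)
    x,y=u-p['cx'],v-p['cy']
    if n=='wrist':
        r=np.hypot(x,y);t=r/f; d=np.array([x/r*np.sin(t),-y/r*np.sin(t),-np.cos(t)])
    else: d=np.array([x/f,-y/f,-1])
    d=rot(p['orientation'])@d; return np.array(p['eye']),d/np.linalg.norm(d)
def atz(n,u,v,z,p=None):
    e,d=ray(n,u,v,p); return e+d*(z-e[2])/d[2]
def tri(a,b):
    A=0;B=0
    for e,d in(a,b):
        M=np.eye(3)-np.outer(d,d);A=A+M;B=B+M@e
    return np.linalg.solve(A,B)
def blob(im,col,c,rad):
    h=cv2.cvtColor(im,cv2.COLOR_RGB2HSV).astype(int);H,S,V=h[...,0],h[...,1],h[...,2]
    lo,hi={'blue':(100,120),'green':(50,80),'red':(0,6)}[col]
    m=(H>=lo)&(H<=hi)&(S>130)&(V>60)
    yy,xx=np.mgrid[:384,:512]; m&=np.hypot(xx-c[0],yy-c[1])<rad
    y,x=np.nonzero(m); return x,y
E
python3 - <<'E'
from h import *
im={n:cv2.imread(f'pics/{n}0.png')[:,:,::-1].copy() for n in('scene','side')}
k=.64
for col,a,b in(('blue',(390,271),(434,338)),('green',(331,339),(424,266)),('red',(311,369),(419,250))):
    P=[]
    for n,c in(('scene',a),('side',b)):
        x,y=blob(im[n],col,(c[0]*k,c[1]*k),18); P.append((x.mean(),y.mean())); print(col,n,len(x),P[-1],x.min(),x.max(),y.min(),y.max())
    z=.066 if col=='blue' else .107
    print(tri(ray('scene',*P[0]),ray('side',*P[1])),atz('scene',*P[0],z),atz('side',*P[1],z))
# photometer deck corners z=.034, scene & side px (800 scale)
for n,L in(('scene',[(396,247),(440,285),(535,221)]),('side',[(299,508),(405,540),(463,388)])):
    for u,v in L: print(n,u,v,atz(n,u*k,v*k,.034).round(4))
for n,u,v,z in[('scene',325,315,.085),('scene',402,341,.085),('scene',360,441-22,.085),('scene',361,228,.05),('side',516,376,.05),('scene',227,362,0.02),('scene',302,324,0.01),('scene',427,308,.048),('scene',413,193,.048)]: print(n,u,v,atz(n,u*k,v*k,z).round(3))
a=cv2.imread('pics/scene0.png')[100:200,225:355];b=cv2.imread('pics/side0.png')[195:350,190:305]
cv2.imwrite('pics/c.png',np.hstack([cv2.resize(a,(455,350),interpolation=2),cv2.resize(b,(260,350),interpolation=2)]))
E
```

```text
blue scene 154 (np.float64(248.7987012987013), np.float64(173.16233766233765)) 242 255 164 183
blue side 285 (np.float64(278.2140350877193), np.float64(215.7017543859649)) 267 289 208 225
[0.48444391 0.05639672 0.06827667] [0.48343964 0.05791692 0.066     ] [0.48424321 0.05270253 0.066     ]
green scene 77 (np.float64(210.88311688311688), np.float64(215.94805194805195)) 206 216 212 220
green side 54 (np.float64(270.7037037037037), np.float64(168.2962962962963)) 267 275 165 171
[ 0.51358379 -0.15542017  0.10242534] [ 0.51501261 -0.15770362  0.107     ] [ 0.51410642 -0.14472683  0.107     ]
red scene 83 (np.float64(198.34939759036143), np.float64(234.86746987951807)) 193 203 230 239
red side 45 (np.float64(267.75555555555553), np.float64(158.93333333333334)) 264 272 156 162
[ 0.52654228 -0.224484    0.10268757] [ 0.52811173 -0.22637414  0.107     ] [ 0.52669054 -0.21395003  0.107     ]
scene 396 247 [0.439  0.1403 0.034 ]
scene 440 285 [0.573  0.1094 0.034 ]
scene 535 221 [0.6365 0.3765 0.034 ]
side 299 508 [0.6316 0.3857 0.034 ]
side 405 540 [0.5056 0.4168 0.034 ]
side 463 388 [0.4371 0.1419 0.034 ]
scene 325 315 [ 0.463 -0.112  0.085]
scene 402 341 [ 0.615 -0.075  0.085]
scene 360 419 [ 0.654 -0.246  0.085]
scene 361 228 [0.355 0.129 0.05 ]
side 516 376 [0.357 0.125 0.05 ]
scene 227 362 [ 0.348 -0.273  0.02 ]
scene 302 324 [ 0.398 -0.117  0.01 ]
scene 427 308 [0.592 0.037 0.048]
scene 413 193 [0.381 0.281 0.048]
```

View pics/c.png

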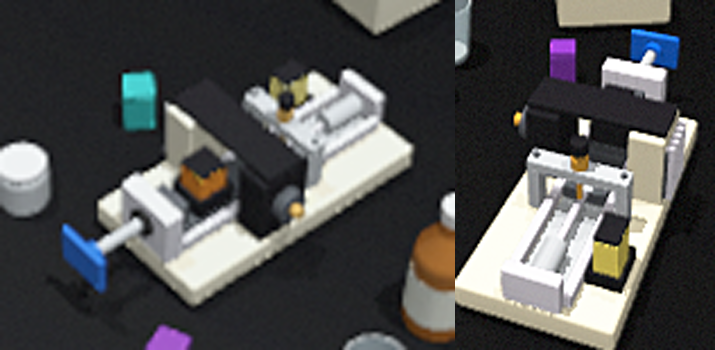

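Axis of the photometer is about 77° from world x; face at about (0.484, 0.056). I'm going to a pre-contact point behind the plate at height, jaws shut.

Request:
play_rows(translation=[[36,-38,0],[36,-38,0],[36,-38,0],[36,-38,0],[36,-38,0],[36,-38,0],[36,-38,0],[36,-38,0],[36,-38,0],[36,-38,0]], turn=[[0,0,0],[0,0,0],[0,0,0],[0,0,0],[0,0,0],[0,0,0],[0,0,0],[0,0,0],[0,0,0],[0,0,0]], grip=[0,0,0,0,0,0,0,0,0,0])

```text
clock: 1.35
tcp_pos: [0.4418, -0.0837, 0.2391]
ee_rot: [3.061, 0.705, -0.0]
wrist_force: [0.8, -0.6, 0.0]
opening: -0.0002
```

Request:
play_rows(translation=[[36,-37,0],[36,-37,0],[0,0,0],[0,0,0],[0,0,0],[0,0,0],[0,0,0],[0,0,0],[0,0,0]], turn=[[0,0,0],[0,0,0],[0,0,-10.2],[0,0,-10.2],[0,0,-10.2],[0,0,-10.2],[0,0,-10.2],[0,0,0],[0,0,0]], grip=[0,0,0,0,0,0,0,0,0])

```text
clock: 2.48
tcp_pos: [0.474, 0.0127, 0.2391]
ee_rot: [-2.462, -1.951, 0.001]
wrist_force: [0.2, 0.4, -0.2]
opening: 0.0001
```

```bash
python3 - <<'E'
from h import *
s=ctrl.sense(); print(s['clock'],s['tcp_pos'],rot(s['ee_rot']).round(3),s['q'].round(2),s['opening'],s['wrist_force'])
p,im=snap('wrist','w1.png');pickle.dump(p,open('w1.pkl','wb'));print(p)
cv2.imwrite('pics/w1L.png',cv2.resize(im[:,:,::-1],(800,600)))
E
```

```text
2.475 [0.4740279  0.0126748  0.23909499] [[ 0.228  0.974 -0.   ]
 [ 0.974 -0.228 -0.   ]
 [-0.    -0.    -1.   ]] [ 0.35  0.1  -0.5   1.93  0.05  1.12 -0.4 ] 0.00012222894257548158 [ 0.18331251  0.3736721  -0.18102906]
{'vertical_fov': 65.70646984690485, 'cx': 261.4767528022312, 'cy': 188.20794825066503, 'eye': array([0.49284712, 0.09425681, 0.37475181]), 'orientation': array([-0.33394369,  0.0384861 , -0.22819865])}
```

View pics/w1L.png

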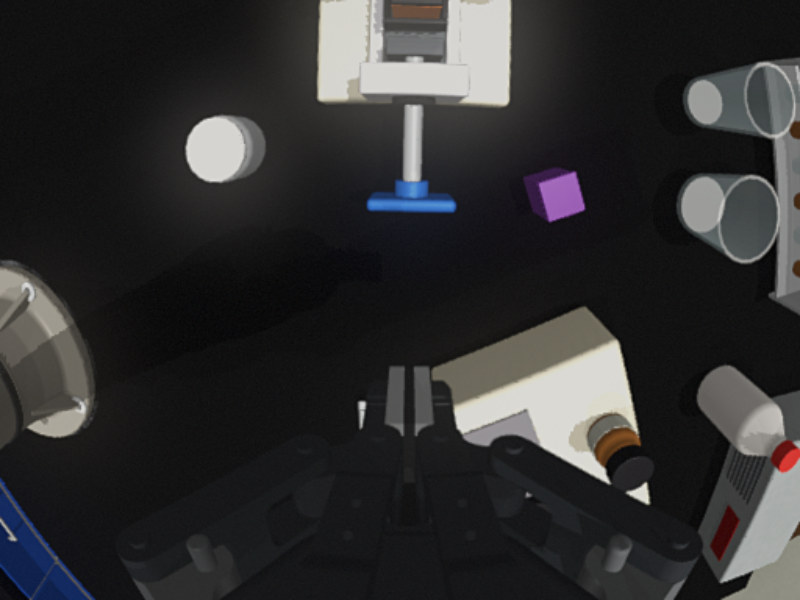

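The wrist view shows the blue plate at x 368–456, y 195–212, square to the picture. The stem runs straight ahead and the fingers are at x≈410.

```bash
python3 - <<'E'
from h import *
p=pickle.load(open('w1.pkl','rb'));k=.64
T=rot(ctrl.sense()['ee_rot']);t=ctrl.sense()['tcp_pos']
for u,v,z in[(368,209,.086),(456,211,.086),(412,104,.066),(412,178,.066),(319,103,.034),(509,105,.034)]:
    P=atz('wrist',u*k,v*k,z,p);print(u,v,P.round(4),'tool',(T.T@(P-t)*1000).round(1))
E
```

```text
368 209 [0.4581 0.057  0.086 ] tool [ 39.5 -25.7 153.2]
456 211 [0.5115 0.0432 0.086 ] tool [ 38.3  29.5 153.1]
412 104 [0.5003 0.1159 0.066 ] tool [106.5   2.  173.1]
412 178 [0.4891 0.0679 0.066 ] tool [ 57.2   2.  173.1]
319 103 [0.4361 0.1359 0.034 ] tool [111.4 -65.  205.1]
509 105 [0.57   0.1035 0.034 ] tool [110.3  72.7 205.1]
```

Request:
play_rows(translation=[[0,2,45],[0,0,45],[0,0,45],[0,0,44],[12,0,0],[6,0,0],[0,0,0]], turn=[[0,0,0],[0,0,0],[0,0,0],[0,0,0],[0,0,0],[0,0,0],[0,0,0]], grip=[0,0,0,0,0,0,0])

```text
clock: 3.4
tcp_pos: [0.4822, 0.0311, 0.0623]
ee_rot: [2.456, 1.955, 0.006]
wrist_force: [-0.1, -0.7, -0.1]
opening: -0.0
```

Request:
play_rows(translation=[[5,0,0],[5,0,0],[6,0,0],[6,0,0],[6,0,0],[6,0,0],[6,0,0]], turn=[[0,0,0],[0,0,0],[0,0,0],[0,0,0],[0,0,0],[0,0,0],[0,0,0]], grip=[0,0,0,0,0,0,0])

```text
clock: 4.28
tcp_pos: [0.4899, 0.0664, 0.0606]
ee_rot: [2.459, 1.951, -0.003]
wrist_force: [0.3, -8.5, 6.8]
opening: -0.0004
```

Request:
play_rows(translation=[[6,0,0],[6,0,0],[5,0,0],[5,0,0],[3,0,0],[0,0,0]], turn=[[0,0,0],[0,0,0],[0,0,0],[0,0,0],[0,0,0],[0,0,0]], grip=[0,0,0,0,0,0])

```text
clock: 5.03
tcp_pos: [0.4963, 0.0918, 0.0606]
ee_rot: [2.459, 1.951, 0.001]
wrist_force: [2.5, -5.9, 2.6]
opening: 0.0001
```

Request:
play_rows(translation=[[2,0,0],[2,0,0],[0,0,0]], turn=[[0,0,0],[0,0,0],[0,0,0]], grip=[0,0,0])

```text
clock: 5.4
tcp_pos: [0.4973, 0.0953, 0.0606]
ee_rot: [2.459, 1.951, 0.001]
wrist_force: [1.3, -6.4, 2.8]
opening: 0.0005
```

Request:
play_rows(translation=[[2,0,0],[2,0,0],[0,0,0]], turn=[[0,0,0],[0,0,0],[0,0,0]], grip=[0,0,0])

```text
clock: 5.78
tcp_pos: [0.4979, 0.0978, 0.0606]
ee_rot: [2.459, 1.949, -0.003]
wrist_force: [2.5, -9.1, 4.4]
opening: 0.0003
```

Request:
play_rows(translation=[[2,0,0],[1,0,0],[0,0,0]], turn=[[0,0,0],[0,0,0],[0,0,0]], grip=[0,0,0])

```text
clock: 6.15
tcp_pos: [0.4978, 0.0979, 0.0606]
ee_rot: [2.459, 1.946, -0.01]
wrist_force: [-0.7, -14.8, 8.2]
opening: -0.0003
```

It stalled with rising force, so the carriage is on its stop. I'm backing off along the push axis.

Request:
play_rows(translation=[[-5,0,0],[-6,0,0],[-8,0,0],[-10,0,0],[-10,0,0],[-10,0,0],[-10,0,0],[0,0,0],[0,0,0],[0,0,0]], turn=[[0,0,0],[0,0,0],[0,0,0],[0,0,0],[0,0,0],[0,0,0],[0,0,0],[0,0,0],[0,0,0],[0,0,0]], grip=[0,0,0,0,0,0,0,0,0,0])

```text
clock: 7.4
tcp_pos: [0.4842, 0.0469, 0.0604]
ee_rot: [-2.459, -1.955, -0.001]
wrist_force: [0.1, -0.6, 0.2]
opening: 0.0
```

Request:
play_rows(translation=[[-20,0,0],[0,0,-45],[0,0,-45],[0,0,-45],[0,0,-35],[0,0,0]], turn=[[0,0,0],[0,0,0],[0,0,0],[0,0,0],[0,0,0],[0,0,0]], grip=[0,0,0,0,0,0])

```text
clock: 8.15
tcp_pos: [0.4816, 0.0277, 0.2333]
ee_rot: [2.456, 1.953, 0.008]
wrist_force: [-0.8, 0.2, -0.6]
opening: 0.0001
```

```bash
python3 - <<'E'
from h import *
s=ctrl.sense(); print(s['clock'],s['tcp_pos'],s['wrist_force'])
p,im=snap('wrist','w2.png');pickle.dump(p,open('w2.pkl','wb'))
p,sc=snap('scene','scene2.png');x,y=blob(sc,'blue',(252,172),22);print(x.mean(),y.mean(),atz('scene',x.mean(),y.mean(),.066))
cv2.imwrite('pics/w2L.png',np.hstack([cv2.resize(im[:,:,::-1],(480,360)),cv2.resize(sc[100:200,225:315,::-1],(324,360))])[:,:800])
E
```

```text
8.15 [0.48164428 0.02765029 0.23330742] [-0.8348855   0.24315189 -0.57895274]
258.4888888888889 167.38518518518518 [0.49366235 0.0948586  0.066     ]
```

View pics/w2L.png

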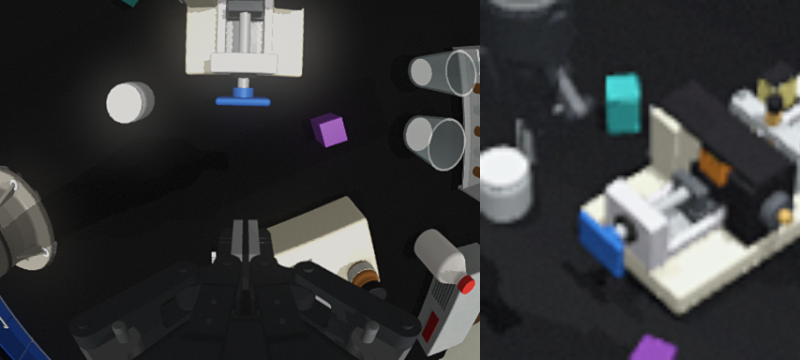

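The plate has moved in about 38 mm with the force at zero, so it's caught. The amber standard is upright under the hood edge. Next I position the wrist camera over the green key.

Request:
play_rows(translation=[[-50,15,0],[-50,15,0],[-50,15,0],[-50,15,0],[-50,14,0],[0,0,0],[0,0,0]], turn=[[0,0,0],[0,0,0],[0,0,0],[0,0,0],[0,0,0],[0,0,0],[0,0,0]], grip=[0,0,0,0,0,0,0])

```text
clock: 9.12
tcp_pos: [0.4945, -0.2323, 0.2287]
ee_rot: [-2.457, -1.953, 0.001]
wrist_force: [0.7, 0.9, -0.6]
opening: -0.0001
```

```bash
python3 - <<'E'
from h import *
s=ctrl.sense();T=rot(s['ee_rot']);t=s['tcp_pos']; print(s['clock'],t,s['wrist_force'],s['q'].round(2))
p,im=snap('wrist','w3.png')
for col in('green','red'):
    x,y=blob(im,col,(256,192),400); print(col,len(x),x.min(),x.max(),y.min(),y.max())
    if len(x): 
        P=atz('wrist',(x.min()+x.max())/2,(y.min()+y.max())/2,.107,p);print(P,'tool',T.T@(P-t)*1000)
cv2.imwrite('pics/w3L.png',cv2.resize(im[:,:,::-1],(800,600)))
E
```

```text
9.125 [ 0.49452948 -0.2323372   0.22869157] [ 0.67806764  0.92034551 -0.58480715] [ 0.63  0.24 -0.32  1.79  0.08  1.13  0.06]
green 2 252 258 105 109
[ 0.50384641 -0.16481113  0.107     ] tool [ 67.71555108  -5.78945705 121.80517725]
red 867 280 511 111 275
[ 0.62066694 -0.27247543  0.107     ] tool [-10.83157492 132.30007038 121.28455933]
```

View pics/w3L.png

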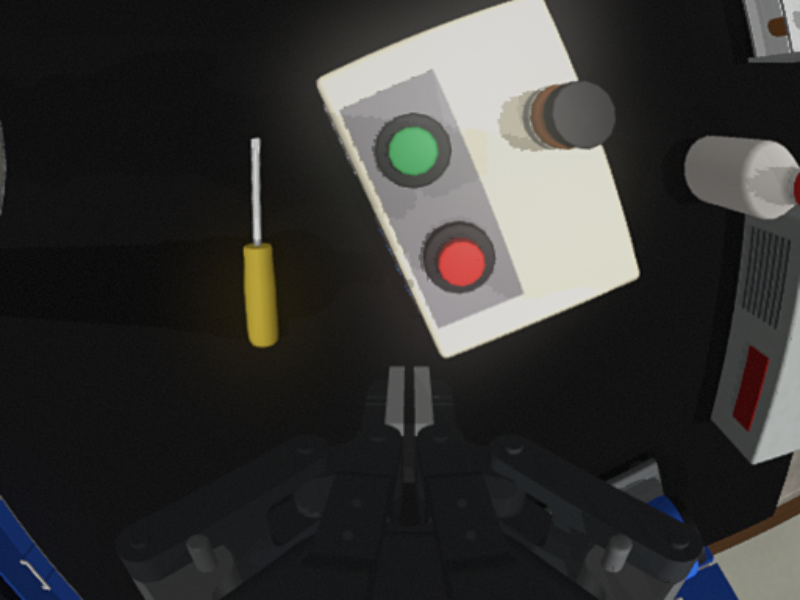

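The green key is at (413,151) and the red key at (461,263), with the jar behind at (583,115).

```bash
python3 - <<'E'
from h import *
s=ctrl.sense();T=rot(s['ee_rot']);t=s['tcp_pos'];p=ctrl.camera_params('wrist')
for u,v in((413,151),(461,263)):
    P=atz('wrist',u*.64,v*.64,.107,p);print(P,'tool',T.T@(P-t)*1000)
E
```

```text
[ 0.51394563 -0.15719279  0.107     ] tool [ 76.67891786   2.19074705 122.1905997 ]
[ 0.52681006 -0.22557063  0.107     ] tool [ 12.91814672  30.03974895 122.0507457 ]
```

Request:
play_rows(translation=[[39,1,0],[38,1,0],[0,0,35],[0,0,35],[0,0,30],[0,0,6],[0,0,0],[0,0,0]], turn=[[0,0,0],[0,0,0],[0,0,0],[0,0,0],[0,0,0],[0,0,0],[0,0,0],[0,0,0]], grip=[0,0,0,0,0,0,0,0])

```text
clock: 10.18
tcp_pos: [0.5156, -0.1587, 0.1257]
ee_rot: [2.457, 1.954, 0.002]
wrist_force: [-0.9, 0.5, 1.0]
opening: 0.0003
```

```bash
python3 - <<'E'
from h import *
s=ctrl.sense();print(s['tcp_pos'],s['wrist_force'],ctrl.nose_length)
_,a=snap('side','side3.png');_,b=snap('scene','scene3.png')
cv2.imwrite('pics/s3.png',np.hstack([cv2.resize(a[110:230,210:310,::-1],(400,480),interpolation=2),cv2.resize(b[140:260,165:265,::-1],(400,480),interpolation=2)]))
E
```

```text
[ 0.51562239 -0.15865018  0.12572565] [-0.87643473  0.52770912  0.97311965] 0.008
```

View pics/s3.png

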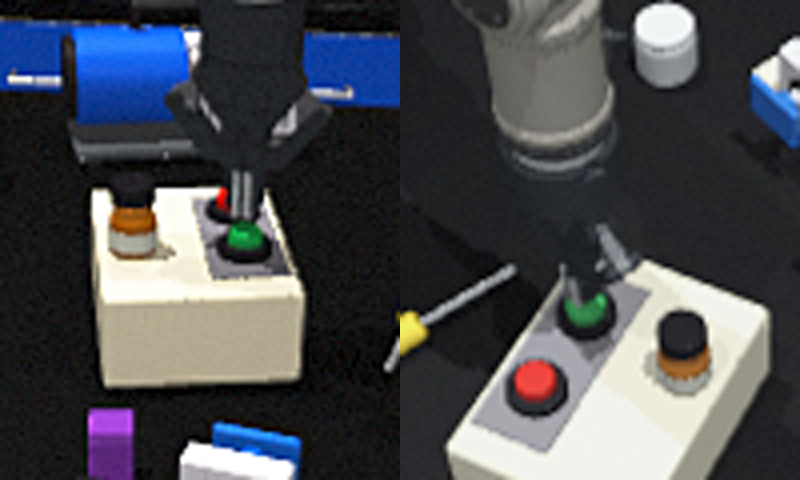

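The tips stand over the green key and clear of the jar and red key. I'm pressing.

Request:
play_rows(translation=[[0,0,5],[0,0,4],[0,0,3],[0,0,2],[0,0,2],[0,0,0]], turn=[[0,0,0],[0,0,0],[0,0,0],[0,0,0],[0,0,0],[0,0,0]], grip=[0,0,0,0,0,0])

```text
clock: 11.02
tcp_pos: [0.5145, -0.1589, 0.109]
ee_rot: [2.46, 1.954, -0.001]
wrist_force: [-2.2, 1.2, 7.4]
opening: 0.0002
```

Request:
play_rows(translation=[[0,0,2],[0,0,1],[0,0,0]], turn=[[0,0,0],[0,0,0],[0,0,0]], grip=[0,0,0])

```text
clock: 11.4
tcp_pos: [0.5147, -0.1589, 0.1087]
ee_rot: [2.459, 1.954, -0.002]
wrist_force: [-9.1, 1.8, 24.5]
opening: 0.0006
```

The key bottomed out, 6 mm down with the force climbing. Coming away.

Request:
play_rows(translation=[[0,0,-10],[0,0,-25],[0,0,-40],[0,0,-40],[-40,0,-10],[-40,0,0],[-20,0,0],[0,0,0],[0,0,0]], turn=[[0,0,0],[0,0,0],[0,0,0],[0,0,0],[0,0,0],[0,0,0],[0,0,0],[0,0,0],[0,0,0]], grip=[0,0,0,0,0,0,0,0,0])

```text
clock: 12.52
tcp_pos: [0.4926, -0.2541, 0.2299]
ee_rot: [-2.456, -1.957, -0.001]
wrist_force: [0.6, -0.1, -0.5]
opening: -0.0002
```

```bash
python3 - <<'E'
from h import *
s=ctrl.sense();print(s['clock'],s['tcp_pos'],s['wrist_force'])
_,b=snap('scene','scene4.png');x,y=blob(b,'blue',(252,172),22);print(x.mean(),y.mean(),atz('scene',x.mean(),y.mean(),.066))
cv2.imwrite('pics/s4.png',cv2.resize(b[:,:,::-1],(800,600)))
E
```

```text
12.525 [ 0.49255523 -0.25406668  0.22993897] [ 0.63353834 -0.10966299 -0.47141288]
258.4485294117647 167.4558823529412 [0.49373532 0.09454647 0.066     ]
```

View pics/s4.png

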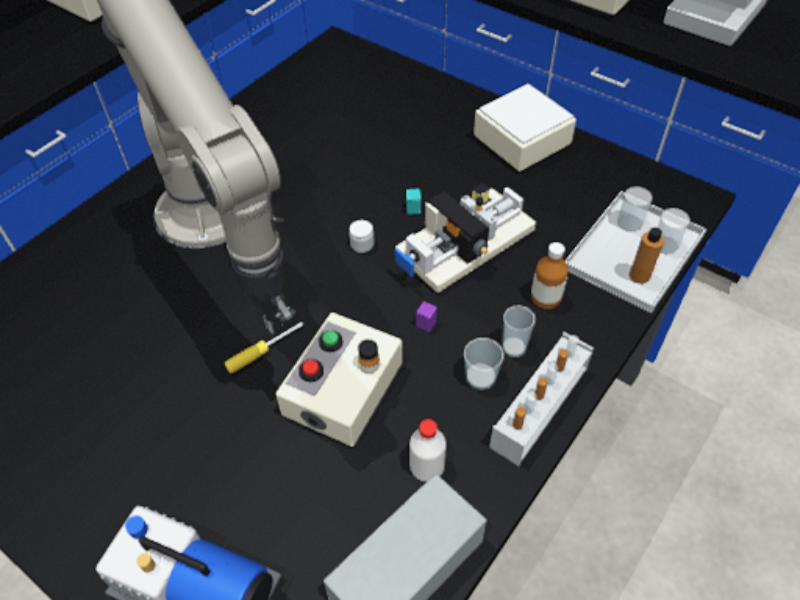

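The carriage is unmoved at mid travel (plate at (405,261)), the green key is up at (331,339), and everything else stands where it was. Handing in.

```bash
python3 -c "
from h import *
print(ctrl.job_done())"
```

```text
the job is handed in; nothing more can be done
None
```

The carriage is caught at mid travel, the green key has been pressed, and the job is handed in. No verdict was reported.

- **Push:** I pushed the blue plate in with the shut fingertips until it stalled, with the force rising to about 15 N. I then backed straight off, and the carriage sprang back onto the pin.
- **Catch:** The plate measured about 38 mm in from its start, against the nominal 40 mm. It was still there, within 0.5 mm, after the key press.
- **Key press:** I pressed the green key down about 6 mm until it bottomed out at about 24 N, then lifted clear. The red key was not touched.
- **Final check:** In the last scene picture the green key looks up, the amber standard is still in the carriage, and the other things stand where they were. The arm is clear, with the wrist force under 1 N, at 12.5 s.

The height of the stop pin was not measured. That it dropped is inferred from the carriage holding at mid travel. No check failed; the side camera's single-view key position was about 1 cm off the other estimates, so I went by the scene and wrist views, which agreed.

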